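# Pack the microscope objectives into their case

## Task

Put the three metal microscope objectives with red, yellow and blue bands into the open aluminium case, each standing upright on the floor of the holder of its own colour. They are delicate optics: keep them upright and set them down gently rather than dropping them. Leave the green-banded objective, the black eyepiece with the red ring and the computer mouse where they are.

Things in the scene. Friction and masses are not known exactly. Their poses are not given: they have to be found in the camera images.
- case: Open shallow aluminium case, dark padding, fixed. 276 (x, length) by 112 (y) mm; walls 4 mm thick, 20 mm high. Origin: centre of underside. Padding top 12 mm above bench; on it the three holders, in a row along x at -84, 0, +84 mm, order varies. The lid, same size, 16 mm high, lies flat open alongside on the +y side.
- objective_red: Microscope objective: shiny metal cylinder upright on its thread, red band and sloping red shoulder, narrow steel nose. Origin: centre of underside, z up its axis. Thread 30 mm diameter to 5 mm height; barrel 36 mm diameter from 5 to 42 mm (grip here); cone to 22 mm diameter at 52 mm; nose 18 mm diameter up to 56 mm. 0.18 kg, loose on the bench, 30 mm clear of others.
- objective_yellow: Microscope objective: shiny metal cylinder upright on its thread, yellow band and sloping yellow shoulder, narrow steel nose. Origin: centre of underside, z up its axis. Thread 30 mm diameter to 5 mm height; barrel 36 mm diameter from 5 to 42 mm (grip here); cone to 22 mm diameter at 52 mm; nose 18 mm diameter up to 60 mm. 0.18 kg, loose on the bench, 30 mm clear of others.
- objective_blue: Microscope objective: shiny metal cylinder upright on its thread, blue band and sloping blue shoulder, narrow steel nose. Origin: centre of underside, z up its axis. Thread 30 mm diameter to 5 mm height; barrel 36 mm diameter from 5 to 42 mm (grip here); cone to 22 mm diameter at 52 mm; nose 18 mm diameter up to 64 mm. 0.18 kg, loose on the bench, 30 mm clear of others.
- holder_red: Round red plastic holder, a shallow cup fixed in the case. Origin: centre of its underside (12 mm above the bench), z up. Outside diameter 62 mm, inside diameter 52 mm, rim 11 mm and inner floor 3 mm above the origin: the red objective stands in it on the inner floor.
- holder_yellow: Round yellow plastic holder, a shallow cup fixed in the case. Origin: centre of its underside (12 mm above the bench), z up. Outside diameter 62 mm, inside diameter 52 mm, rim 11 mm and inner floor 3 mm above the origin: the yellow objective stands in it on the inner floor.
- holder_blue: Round blue plastic holder, a shallow cup fixed in the case. Origin: centre of its underside (12 mm above the bench), z up. Outside diameter 62 mm, inside diameter 52 mm, rim 11 mm and inner floor 3 mm above the origin: the blue objective stands in it on the inner floor.
- objective_green: Look-alike, has no holder, stays put: shiny metal cylinder upright on its thread, green band and sloping green shoulder, narrow steel nose. Origin: centre of underside, z up its axis. Thread 30 mm diameter to 5 mm height; barrel 36 mm diameter from 5 to 42 mm; cone to 22 mm diameter at 52 mm; nose 18 mm diameter up to 60 mm. 0.18 kg, loose on the bench, 30 mm clear of others.
- eyepiece: Look-alike that does not belong; stays where it is. Black microscope eyepiece, standing upright, with a thin red ring round it and another on its top face. Origin: centre of its underside, z up. 34 mm diameter up to 26 mm height, 40 mm up to 40 mm, 42 mm at the top, 48 mm high. 0.12 kg, loose.
- mouse: Black computer mouse lying on the bench, loose, 104 (x) by 60 (y) by 34 mm; origin: centre of its underside. Stays where it is.

How it is judged:
At the end, for the whole second after the job is handed in: Red, yellow and blue objectives each upright (0.1 rad), released and at rest on the inner floor of their own colour's holder (axes within 12 mm, underside less than 3 mm above that floor); green objective, eyepiece and mouse upright, at rest, within 25 mm of their starts (horizontal distance between objective_red and holder_red below 0.012 m and z of objective_red in the frame of holder_red between 0 and 0.006 m and angle between each of objective_red, objective_yellow, objective_blue, objective_green, eyepiece, mouse's own z axis and vertical below 0.1 rad and linear speed of each of objective_red, objective_yellow, objective_blue, objective_green, eyepiece, mouse below 0.01 m/s and angular speed of each of objective_red, objective_yellow, objective_blue below 0.15 rad/s and horizontal distance between objective_yellow and holder_yellow below 0.012 m and z of objective_yellow in the frame of holder_yellow between 0 and 0.006 m and horizontal distance between objective_blue and holder_blue below 0.012 m and z of objective_blue in the frame of holder_blue between 0 and 0.006 m and distance of each of objective_green, eyepiece, mouse from where it was at the start of the episode below 0.025 m); the robot touches nothing.
It fails at once if the green-banded objective, the eyepiece or the mouse is shifted by more than 25 mm or knocked over (distance of any of objective_green, eyepiece, mouse from where it was at the start of the episode above 0.025 m or angle between any of objective_green, eyepiece, mouse's own z axis and vertical above 0.5 rad).
It fails at once if an objective is tipped over (more than 40 degrees) (angle between any of objective_red, objective_yellow, objective_blue's own z axis and vertical above 0.7 rad).
It fails at once if an objective is rammed into a holder (more than 60 N) (contact force between any of objective_red, objective_yellow, objective_blue and holder_red above 60 N or contact force between any of objective_red, objective_yellow, objective_blue and holder_yellow above 60 N or contact force between any of objective_red, objective_yellow, objective_blue and holder_blue above 60 N).
It fails at once if an objective is dropped or flung into a holder (moving faster than 0.5 m/s in or just above it) ((distance between objective_red and holder_red below 0.03 m and linear speed of objective_red above 0.5 m/s) or (distance between objective_red and holder_yellow below 0.03 m and linear speed of objective_red above 0.5 m/s) or (distance between objective_red and holder_blue below 0.03 m and linear speed of objective_red above 0.5 m/s) or (distance between objective_yellow and holder_red below 0.03 m and linear speed of objective_yellow above 0.5 m/s) or (distance between objective_yellow and holder_yellow below 0.03 m and linear speed of objective_yellow above 0.5 m/s) or (distance between objective_yellow and holder_blue below 0.03 m and linear speed of objective_yellow above 0.5 m/s) or (distance between objective_blue and holder_red below 0.03 m and linear speed of objective_blue above 0.5 m/s) or (distance between objective_blue and holder_yellow below 0.03 m and linear speed of objective_blue above 0.5 m/s) or (distance between objective_blue and holder_blue below 0.03 m and linear speed of objective_blue above 0.5 m/s)).
It also fails if it takes over 80 s, if anything falls off the work surface, if the arm or the gripper's body presses on something with over 40 N, if the wrist force passes 120 N, or if a joint passes its speed limit or range.

## Robot

A 6-joint arm with a two-finger parallel gripper is mounted at the origin on the work surface. World frame = base frame: x ahead of the robot, y to its left, z up, the work surface at z = 0. Lengths are in m, angles in rad, forces in N, time in s.
With the tool pointing down it reaches from about 0.35 to 0.85 m from the base axis. Payload 8.1 kg.
Tool frame: the origin (TCP) lies on the mounting face of the last link; the fingertips stand 186 mm ahead of it and the grasp point (between the pads) lies 167 mm ahead of it; z points along the fingers, y is the line along which they close (so a half turn about z gives the same grasp; the last joint's range is limited). The gripper opens to 93 mm and grips with 3 to 60 N. Pads are 15 mm wide; open, the fingers measure 128 mm over their backs; the gripper's body (75 mm by 188 mm) begins 65 mm behind the grasp point.
Start: joints at [1.135, 0.13, 1.488, -0, 1.523, -0.085], TCP at [0.206, 0.563, 0.405] pointing down, gripper open.
Joint ranges: [-2.96, 2.96], [-0.89, 2.26], [0.02, 2.5], [-1.34, 4.48], [0, 2.73], [-2.66, 2.66]. Speed limits (rad/s): [2.39, 2.39, 2.79, 3.14, 3.14, 3.14].

## Interface

Orientations are given as a rotation vector (axis times angle).
In Python, from plant import * gives the robot as it stands. The module is installed in compiled form; this text tells all that it offers.
- The arm moves only by the tool arm_command, never from a script. Its argument "increments" is a list of rows, each a list of 6 numbers: the shift along the tool's x, y, z in units of 0.2 m (1.0 is 0.2 m), then the turn, a rotation vector about the tool's x, y, z in units of pi rad (1.0 is pi rad). A call has exactly 5 rows; each row is the pose to reach, as a shift and turn from the pose commanded when the call began, along the tool's axes at that moment, turning the shorter way round; what a row does not reach only later rows make up. A row lasts 1/8 s, in which the tool goes at most 62.5 mm and 10.7 degrees, less where a joint would pass 70% of its speed; a pose out of reach is approached as far as the arm can. A call with a number of a shift or a turn outside -1 to 1 is refused whole. A call with a gripper value outside its range is refused whole. "fingers" is the closure, from -1 (fully open) to 1 (shut), set as the call begins (left out, the last holds). The fingers move at their own pace and stop on an object; "force" is the grip in N (left out, the last holds). Time passes only in rows, so rows that repeat a pose let the fingers close, or fill a call up. It gives the time, the measured TCP pose, the force, the opening and the grip force at its end, in the units of the state.
- read_state(): the state, without advancing time (a new reading comes with each control period).
- read_camera(name): name is "side" or "top"; returns a dict with "image" (400x640x3 uint8, red, green, blue), "fx", "fy", "cx", "cy" (pixels), "T" (4x4, takes a point from camera to world coordinates). Camera axes: x right, y down, z forward; pixel columns grow to the right and rows downward; lengths in m; the calibration is good to about 2 mm. A picture is of the moment at which its call begins. There is no depth.
- close_job(): hands the job in; it is judged then, once.
The state is a dict: "t": time; "q": joint angles; "dq": joint speeds; "joint_torque": joint torques, N m; "tool_pos": TCP position; "orientation": TCP orientation; "force": force on the tool from outside, world axes, zero at the start; "wrist_torque": the same for the moment, N m; "opening": finger opening in m; "gripper_force": force on a finger pad.
Only numpy, scipy, OpenCV 4.12 (cv2) and the standard library are available. Lean on these libraries where they do the work, as an engineer would, in place of code of your own. Each camera call takes 0.05 s, during which the arm holds its last target. There are 200 camera calls.

## Working session

There is one attempt and no reset: what is moved stays moved. The work goes in short steps, Python scripts to look and compute and a tool call to move; the robot and the scene stay as the last step left them, time stands still between calls to the robot, and variables do not carry over. Pictures are saved under pics/ and viewed, at most 14 in all, crops included, and the job is handed in when it is done.

Besides the shell and the picture viewer there is one more tool, called after ">>>" by a JSON object that holds its "method" and its "body", one argument or row to a line. arm_command: Moves the arm, as the interface text tells. Shifts and turns lie within -1 to 1; 1 stands for 0.2 m of shift or pi rad of turn. Its arguments: {"type":"object","properties":{"increments":{"type":"array","items":{"type":"array","items":{"type":"number","minimum":-1,"maximum":1}}},"fingers":{"type":"number"},"force":{"type":"number"}},"required":["increments"]}

```bash
mkdir -p pics; python3 - <<'E'
from plant import *
import cv2,numpy as np
for n in("top","side"):
    c=read_camera(n);cv2.imwrite(f"pics/{n}0.png",c["image"][:,:,::-1]);print(n,c["fx"],c["fy"],c["cx"],c["cy"],c["T"].round(4).tolist())
s=read_state();print(s)
E
```

```text
top 467.1750799223535 467.1750799223535 316.42278419959194 195.5754375273289 [[0.0235, -0.995, 0.0973, 0.4606], [-0.9997, -0.0229, 0.0072, -0.0779], [-0.0049, -0.0974, -0.9952, 1.018], [0.0, 0.0, 0.0, 1.0]]
side 408.6768319554236 408.6768319554236 321.8055564751987 190.35339596146864 [[0.8083, -0.414, 0.4187, 0.1452], [-0.5888, -0.5649, 0.5781, -0.6247], [-0.0028, -0.7138, -0.7003, 0.6947], [0.0, 0.0, 0.0, 1.0]]
{'t': 0.1, 'q': array([ 1.13461073e+00,  1.31046523e-01,  1.48915298e+00,  3.14958533e-07,
        1.52298843e+00, -8.54126070e-02]), 'dq': array([ 0.0010037 , -0.00054291, -0.00410629,  0.00179002, -0.00050991,
        0.00156833]), 'joint_torque': array([ 2.91768811e-03, -5.61339605e+01, -4.93097091e+01,  7.72153353e-02,
        2.89117143e-02, -7.69452299e-05]), 'tool_pos': array([0.2060746 , 0.56328554, 0.40382502]), 'orientation': array([-5.48100494e-01, -3.09299177e+00,  2.42068298e-03]), 'force': array([ 1.18360642,  0.59454759, -0.33680507]), 'wrist_torque': array([-0.00985263, -0.02772405, -0.02080758]), 'gripper_force': 0.0, 'opening': 0.0930667884544755}
```

View pics/top0.png

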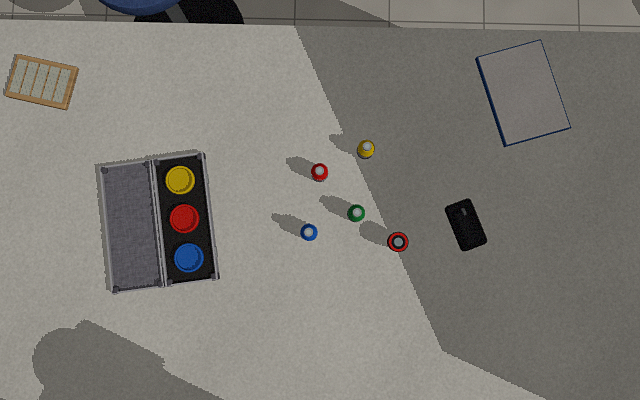

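View pics/side0.png

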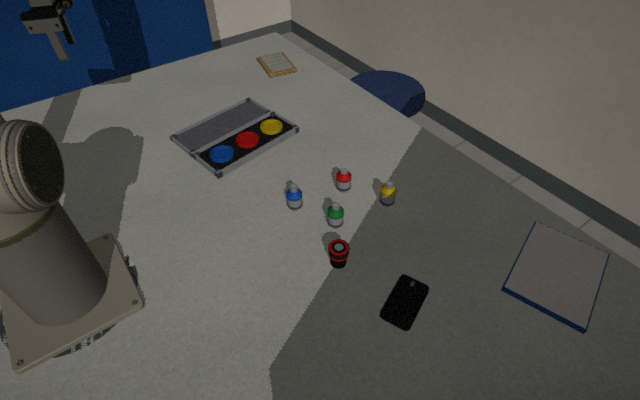

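```bash
cat > h.py <<'E'
from plant import *
import cv2,numpy as np
from scipy.spatial.transform import Rotation as R
HUE={'red':[(0,8),(172,180)],'yellow':[(20,35)],'blue':[(100,125)],'green':[(55,90)]}
def blobs(img,col,amin=25):
    h=cv2.cvtColor(img,cv2.COLOR_RGB2HSV);m=0
    for a,b in HUE[col]: m=m|cv2.inRange(h,(a,120,50),(b,255,255))
    cs,_=cv2.findContours(m,cv2.RETR_EXTERNAL,cv2.CHAIN_APPROX_NONE);o=[]
    for c in cs:
        k=cv2.convexHull(c);A=cv2.contourArea(k)
        if A<amin: continue
        M=cv2.moments(k);o.append((M['m10']/M['m00'],M['m01']/M['m00'],A,cv2.boundingRect(c)))
    return o
def cast(c,u,v,z):
    d=c['T'][:3,:3]@[(u-c['cx'])/c['fx'],(v-c['cy'])/c['fy'],1];p=c['T'][:3,3]
    return p+d*(z-p[2])/d[2]
E
python3 - <<'E'
from h import *
for n in("top","side"):
    c=read_camera(n)
    for col in HUE:
        for u,v,A,b in blobs(c['image'],col):
            print(n,col,round(u,1),round(v,1),A,b,*[cast(c,u,v,z)[:2].round(4) for z in(.023,.044)])
E
```

```text
top red 397.5 241.6 289.5 (388, 232, 20, 20) [ 0.4639 -0.2446] [ 0.4638 -0.2411]
top red 184.0 218.2 667.5 (169, 204, 31, 29) [0.5029 0.2104] [0.502  0.2043]
top red 319.1 171.6 219.0 (311, 163, 17, 18) [ 0.6099 -0.0753] [ 0.6067 -0.0753]
top yellow 179.7 179.7 654.0 (165, 166, 30, 29) [0.5853 0.2241] [0.5826 0.2177]
top yellow 365.7 148.0 215.5 (357, 140, 18, 17) [ 0.6636 -0.1748] [ 0.6593 -0.1727]
top blue 188.4 257.3 679.0 (174, 243, 30, 30) [0.4205 0.1969] [0.4213 0.1911]
top blue 308.5 232.0 209.5 (300, 224, 18, 17) [ 0.4799 -0.0557] [ 0.4795 -0.0562]
top blue 517.6 109.8 3267.5 (477, 57, 94, 89) [ 0.7552 -0.5036] [ 0.749  -0.4947]
top blue 141.0 5.7 744.0 (103, 0, 76, 15) [0.9746 0.3309] [0.9638 0.3223]
top green 356.1 213.0 200.5 (348, 205, 17, 17) [ 0.5225 -0.1561] [ 0.5212 -0.1544]
side red 338.3 257.6 84.0 (329, 255, 19, 7) [ 0.4601 -0.2457] [ 0.4502 -0.2576]
side red 338.5 247.1 244.5 (329, 239, 20, 17) [ 0.4764 -0.225 ] [ 0.4661 -0.2375]
side red 343.2 176.5 129.5 (336, 171, 15, 12) [ 0.617 -0.062] [ 0.6023 -0.0796]
side red 247.3 139.4 311.5 (236, 131, 24, 18) [0.5004 0.2064] [0.4893 0.1805]
side yellow 388.2 190.6 142.0 (381, 185, 16, 12) [ 0.672  -0.1628] [ 0.6555 -0.1772]
side yellow 271.0 126.5 279.0 (260, 119, 23, 16) [0.5823 0.2198] [0.5687 0.1934]
side blue 293.7 194.4 145.5 (286, 189, 16, 12) [ 0.4861 -0.0424] [ 0.4755 -0.0606]
side blue 221.5 153.5 336.5 (209, 145, 25, 18) [0.4176 0.1932] [0.4091 0.1676]
side blue 390.2 87.0 1619.5 (351, 71, 73, 40) [0.9958 0.179 ] [0.9692 0.1539]
side blue 173.2 29.2 4004.0 (134, 0, 80, 68) [0.6085 1.0072] [0.594  0.9562]
side blue 49.5 49.5 10021.5 (0, 0, 116, 112) [0.1791 1.105 ] [0.178  1.0509]
side green 335.0 212.0 146.5 (328, 206, 15, 13) [ 0.53   -0.1432] [ 0.5179 -0.1582]
```

>>> {"method": "arm_command", "body": {
  "increments": [
    [-0.16,-0.16,0,0,0,-0.04],
    [-0.32,-0.32,0,0,0,-0.08],
    [-0.48,-0.48,0,0,0,-0.12],
    [-0.64,-0.64,0,0,0,-0.161],
    [-0.78,-0.8,0,0,0,-0.161]
  ],
  "fingers": -1,
  "force": 20
}}

```text
t: 0.82
tool_pos: [0.2981, 0.3582, 0.4046]
orientation: [-0.246, 3.132, -0.0]
force: [1.3, -0.1, 0.3]
opening: 0.0928
gripper_force: 0.0
```

```bash
cat >> h.py <<'E'
def go(*ways,yaw=99):
    "tool-frame units from the present pose (and between waypoints); ways are (x,y,z) of TCP"
    s=read_state();r=R.from_rotvec(s['orientation']);p=s['tool_pos']
    y=r.as_matrix()[:,1];a=np.degrees(np.arctan2(y[1],y[0]))
    d=R.from_euler('z',yaw,degrees=True)*R.from_matrix([[0,1,0],[1,0,0],[0,0,-1]])
    print('t',s['t'],'p',p.round(4),'yaw',a.round(1),'turn',((r.inv()*d).as_rotvec()/np.pi).round(3),'F',s['force'].round(1),'open',s['opening'].round(4),s['gripper_force'])
    for w in ways:
        print(w,(r.inv().apply(np.array(w)-p)/.2).round(3))
E
python3 -c "
from h import *
go((.479,-.057,.29))"
```

```text
Traceback (most recent call last):
  File "h.py", line 22, in go
    print('t',s['t'],'p',p.round(4),'yaw',a.round(1),'turn',((r.inv()*d).as_rotvec()/np.pi).round(3),'F',s['force'].round(1),'open',s['opening'].round(4),s['gripper_force'])
                                                                                                                                    ^^^^^^^^^^^^^^^^^^
AttributeError: 'float' object has no attribute 'round'
```

```bash
sed -i "s/s\['opening'\].round(4)/round(s['opening'],4)/" h.py; python3 -c "
from h import *
go((.479,-.057,.29),(.479,-.057,.2))"
```

```text
t 0.825 p [0.2981 0.3582 0.4046] yaw 99.0 turn [-0.  0. -0.] F [ 1.3 -0.1  0.3] open 0.0928 0.0
(0.479, -0.057, 0.29) [-0.569 -2.192  0.573]
(0.479, -0.057, 0.2) [-0.569 -2.192  1.023]
```

>>> {"method": "arm_command", "body": {
  "increments": [
    [-0.06,-0.2,0,0,0,0],
    [-0.12,-0.4,0,0,0,0],
    [-0.18,-0.6,0,0,0,0],
    [-0.24,-0.8,0,0,0,0],
    [-0.3,-1.0,0,0,0,0]
  ]
}}

```text
t: 1.45
tool_pos: [0.3881, 0.17, 0.4047]
orientation: [-0.243, 3.132, 0.0]
force: [0.5, 0.6, -0.7]
opening: 0.0931
gripper_force: 0.0
```

>>> {"method": "arm_command", "body": {
  "increments": [
    [-0.05,-0.2,0.1,0,0,0],
    [-0.1,-0.4,0.2,0,0,0],
    [-0.15,-0.6,0.3,0,0,0],
    [-0.2,-0.8,0.45,0,0,0],
    [-0.26,-1.0,0.56,0,0,0]
  ]
}}

```text
t: 2.08
tool_pos: [0.4701, -0.0196, 0.2915]
orientation: [0.243, -3.132, -0.0]
force: [0.5, 0.5, 0.4]
opening: 0.0931
gripper_force: 0.0
```

```bash
python3 -c "
from h import *
go((.479,-.057,.29),(.479,-.057,.2))"
```

```text
t 2.075 p [ 0.4701 -0.0196  0.2915] yaw 98.9 turn [ 0.    -0.    -0.001] F [0.5 0.5 0.4] open 0.0931 0.0
(0.479, -0.057, 0.29) [-0.015 -0.192  0.007]
(0.479, -0.057, 0.2) [-0.016 -0.192  0.457]
```

>>> {"method": "arm_command", "body": {
  "increments": [
    [-0.016,-0.192,0,0,0,0],
    [-0.016,-0.192,0.1,0,0,0],
    [-0.016,-0.192,0.25,0,0,0],
    [-0.016,-0.192,0.38,0,0,0],
    [-0.016,-0.192,0.457,0,0,0]
  ]
}}

```text
t: 2.7
tool_pos: [0.4786, -0.0557, 0.1998]
orientation: [0.243, -3.13, -0.001]
force: [0.3, -0.4, -0.7]
opening: 0.0929
gripper_force: 0.0
```

```bash
python3 -c "
from h import *
go((.479,-.057,.2))
c=read_camera('side');cv2.imwrite('pics/s1.png',cv2.resize(c['image'][120:280,200:440,::-1],None,fx=3,fy=3))"
```

```text
t 2.7 p [ 0.4786 -0.0557  0.1998] yaw 98.9 turn [ 0.    -0.001 -0.001] F [ 0.3 -0.4 -0.7] open 0.0929 0.0
(0.479, -0.057, 0.2) [-0.001 -0.007 -0.001]
```

View pics/s1.png

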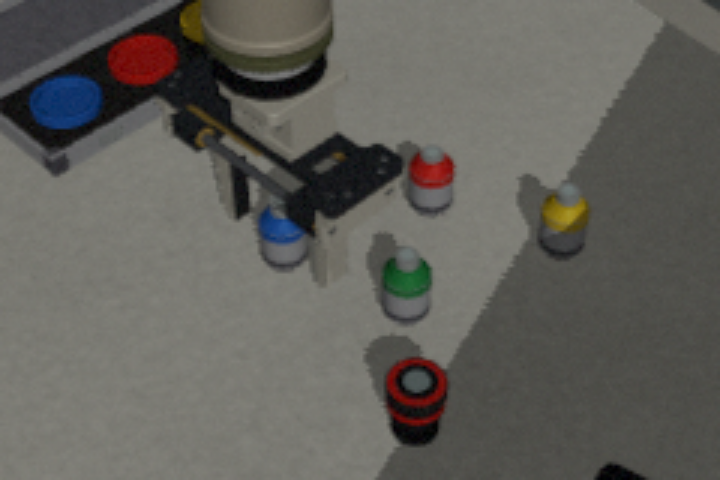

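The fingers straddle the blue objective (crop 283,235) and clear the green one (405,285). I'll close.

>>> {"method": "arm_command", "body": {
  "increments": [
    [0,0,0,0,0,0],
    [0,0,0,0,0,0],
    [0,0,0,0,0,0],
    [0,0,0,0,0,0],
    [0,0,0,0,0,0]
  ],
  "fingers": 1,
  "force": 20
}}

```text
t: 3.38
tool_pos: [0.4793, -0.0558, 0.2016]
orientation: [-0.243, 3.132, -0.0]
force: [0.1, -0.3, -0.0]
opening: 0.0477
gripper_force: 0.0
```

```bash
python3 -c "
from h import *
go((.479,-.057,.3),(.42,.1965,.3))"
```

```text
t 3.375 p [ 0.4793 -0.0558  0.2016] yaw 98.9 turn [-0.     0.    -0.001] F [ 0.1 -0.3 -0. ] open 0.0477 0.0
(0.479, -0.057, 0.3) [ 0.002 -0.006 -0.492]
(0.42, 0.1965, 0.3) [ 0.098  1.292 -0.492]
```

>>> {"method": "arm_command", "body": {
  "increments": [
    [0,0,0,0,0,0],
    [0,0,0,0,0,0],
    [0,0,0,0,0,0],
    [0,0,-0.05,0,0,0],
    [0,0,-0.15,0,0,0]
  ]
}}

```text
t: 4.0
tool_pos: [0.4786, -0.0556, 0.2311]
orientation: [0.243, -3.13, -0.001]
force: [0.9, -0.1, -1.6]
opening: 0.0356
gripper_force: 20.0
```

>>> {"method": "arm_command", "body": {
  "increments": [
    [0,0,-0.15,0,0,0],
    [0.01,0.1,-0.3,0,0,0],
    [0.03,0.3,-0.35,0,0,0],
    [0.05,0.5,-0.35,0,0,0],
    [0.06,0.7,-0.35,0,0,0]
  ]
}}

```text
t: 4.62
tool_pos: [0.4453, 0.0818, 0.3022]
orientation: [-0.242, 3.131, -0.0]
force: [-1.1, 0.1, -1.6]
opening: 0.0355
gripper_force: 20.0
```

```bash
python3 -c "
from h import *
go((.42,.1965,.3),(.42,.1965,.216))
c=read_camera('side');cv2.imwrite('pics/s2.png',cv2.resize(c['image'][60:220,160:400,::-1],None,fx=3,fy=3))"
```

```text
t 4.625 p [0.4453 0.0818 0.3022] yaw 98.9 turn [-0.     0.    -0.001] F [-1.1  0.1 -1.6] open 0.0355 19.998785495990887
(0.42, 0.1965, 0.3) [0.037 0.586 0.011]
(0.42, 0.1965, 0.216) [0.037 0.586 0.431]
```

View pics/s2.png

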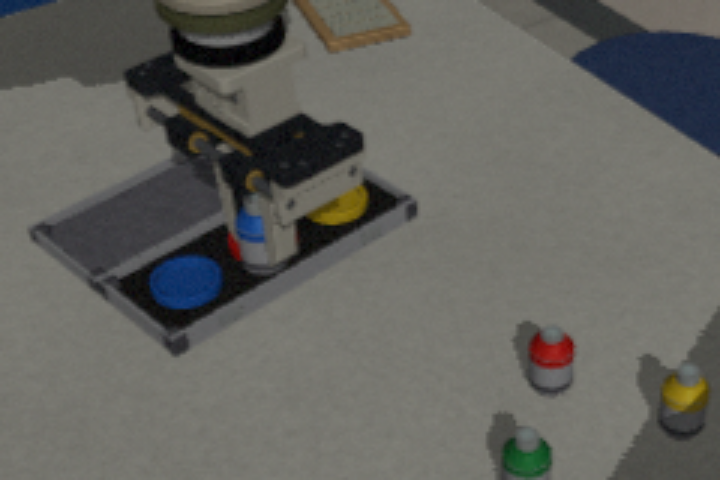

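>>> {"method": "arm_command", "body": {
  "increments": [
    [0.01,0.2,0,0,0,0],
    [0.03,0.42,0,0,0,0],
    [0.037,0.586,0,0,0,0],
    [0.037,0.586,0.12,0,0,0],
    [0.037,0.586,0.25,0,0,0]
  ]
}}

```text
t: 5.3
tool_pos: [0.4205, 0.1959, 0.2517]
orientation: [-0.245, 3.13, 0.0]
force: [-0.6, 0.3, -1.5]
opening: 0.0352
gripper_force: 20.0
```

```bash
python3 -c "
from h import *
go((.42,.1965,.219),(.42,.1965,.216))"
```

```text
t 5.3 p [0.4205 0.1959 0.2517] yaw 99.0 turn [ 0.     0.001 -0.   ] F [-0.6  0.3 -1.5] open 0.0352 19.99975703540258
(0.42, 0.1965, 0.219) [0.002 0.003 0.164]
(0.42, 0.1965, 0.216) [0.002 0.003 0.179]
```

>>> {"method": "arm_command", "body": {
  "increments": [
    [0,0,0.05,0,0,0],
    [0,0,0.1,0,0,0],
    [0,0,0.14,0,0,0],
    [0,0,0.16,0,0,0],
    [0,0,0.17,0,0,0]
  ]
}}

```text
t: 5.92
tool_pos: [0.4205, 0.1953, 0.2174]
orientation: [-0.243, 3.132, 0.0]
force: [0.7, -0.4, -1.5]
opening: 0.0354
gripper_force: 20.0
```

>>> {"method": "arm_command", "body": {
  "increments": [
    [0,0,0.004,0,0,0],
    [0,0,0.007,0,0,0],
    [0,0,0.01,0,0,0],
    [0,0,0.012,0,0,0],
    [0,0,0.012,0,0,0]
  ]
}}

```text
t: 6.55
tool_pos: [0.4206, 0.1955, 0.2163]
orientation: [-0.243, 3.132, -0.0]
force: [-6.2, -2.7, 12.2]
opening: 0.0356
gripper_force: 20.0
```

>>> {"method": "arm_command", "body": {
  "increments": [
    [0,0,0,0,0,0],
    [0,0,0,0,0,0],
    [0,0,0,0,0,0],
    [0,0,-0.1,0,0,0],
    [0,0,-0.25,0,0,0]
  ],
  "fingers": -0.5
}}

```text
t: 7.18
tool_pos: [0.4197, 0.1951, 0.2643]
orientation: [0.243, -3.129, 0.001]
force: [1.2, -0.5, 0.4]
opening: 0.0693
gripper_force: 0.0
```

```bash
python3 -c "
from h import *
go((.42,.1965,.3),(.606,-.077,.29))
c=read_camera('side');cv2.imwrite('pics/s3.png',cv2.resize(c['image'][60:220,160:400,::-1],None,fx=3,fy=3))"
```

```text
t 7.175 p [0.4197 0.1951 0.2643] yaw 98.9 turn [-0.    -0.001 -0.001] F [ 1.2 -0.5  0.4] open 0.0693 0.0
(0.42, 0.1965, 0.3) [-0.002  0.006 -0.179]
(0.606, -0.077, 0.29) [-0.71  -1.488 -0.13 ]
```

View pics/s3.png

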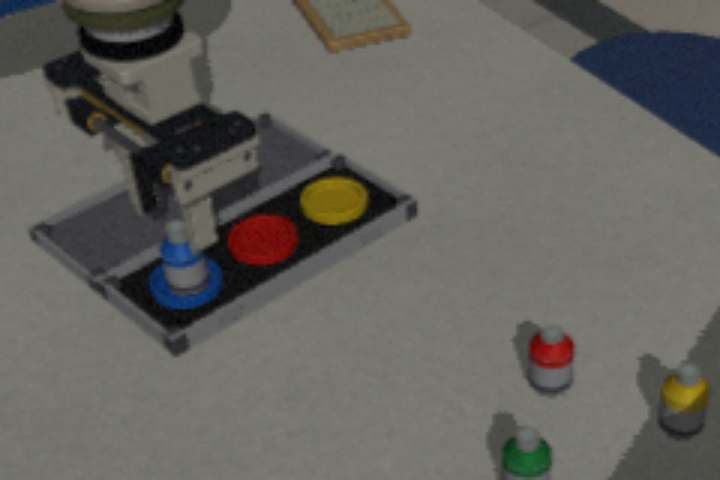

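Blue stands upright in its holder (crop 185,275). Next is red.

>>> {"method": "arm_command", "body": {
  "increments": [
    [0,0,-0.15,0,0,0],
    [-0.12,-0.25,-0.18,0,0,0],
    [-0.24,-0.5,-0.18,0,0,0],
    [-0.36,-0.75,-0.18,0,0,0],
    [-0.48,-1.0,-0.18,0,0,0]
  ],
  "fingers": -1
}}

```text
t: 7.85
tool_pos: [0.5469, 0.011, 0.3009]
orientation: [-0.243, 3.132, 0.0]
force: [0.3, 0.6, 0.1]
opening: 0.0931
gripper_force: 0.0
```

>>> {"method": "arm_command", "body": {
  "increments": [
    [-0.11,-0.24,0,0,0,0],
    [-0.2,-0.42,0,0,0,0],
    [-0.23,-0.488,0,0,0,0],
    [-0.23,-0.488,0,0,0,0],
    [-0.23,-0.488,0.05,0,0,0]
  ]
}}

```text
t: 8.48
tool_pos: [0.6065, -0.0757, 0.2913]
orientation: [-0.245, 3.131, -0.0]
force: [0.8, -0.5, 0.5]
opening: 0.093
gripper_force: 0.0
```

```bash
python3 -c "
from h import *
go((.606,-.077,.2))"
```

```text
t 8.475 p [ 0.6065 -0.0757  0.2913] yaw 98.9 turn [-0.  0. -0.] F [ 0.8 -0.5  0.5] open 0.093 0.0
(0.606, -0.077, 0.2) [ 0.004 -0.006  0.457]
```

>>> {"method": "arm_command", "body": {
  "increments": [
    [0.003,-0.005,0.12,0,0,0],
    [0.003,-0.005,0.25,0,0,0],
    [0.003,-0.005,0.38,0,0,0],
    [0.003,-0.005,0.455,0,0,0],
    [0.003,-0.005,0.455,0,0,0]
  ]
}}

```text
t: 9.1
tool_pos: [0.6051, -0.0769, 0.1984]
orientation: [0.244, -3.129, -0.001]
force: [-0.4, -0.2, 0.3]
opening: 0.0932
gripper_force: 0.0
```

>>> {"method": "arm_command", "body": {
  "increments": [
    [0,0,0,0,0,0],
    [0,0,0,0,0,0],
    [0,0,0,0,0,0],
    [0,0,0,0,0,0],
    [0,0,0,0,0,0]
  ],
  "fingers": 1
}}

```text
t: 9.72
tool_pos: [0.6062, -0.0779, 0.2]
orientation: [-0.243, 3.132, -0.0]
force: [1.1, 0.7, -0.4]
opening: 0.0477
gripper_force: 0.0
```

>>> {"method": "arm_command", "body": {
  "increments": [
    [0,0,0,0,0,0],
    [0,0,0,0,0,0],
    [0,0,0,0,0,0],
    [0,0,-0.05,0,0,0],
    [0,0,-0.15,0,0,0]
  ]
}}

```text
t: 10.35
tool_pos: [0.6055, -0.0778, 0.2298]
orientation: [0.243, -3.13, -0.001]
force: [-0.7, -0.2, -1.8]
opening: 0.0358
gripper_force: 20.0
```

```bash
python3 -c "
from h import *
go((.606,-.077,.305),(.5025,.21,.305))"
```

```text
t 10.35 p [ 0.6055 -0.0778  0.2298] yaw 98.9 turn [ 0.    -0.001 -0.001] F [-0.7 -0.2 -1.8] open 0.0358 19.999709129333496
(0.606, -0.077, 0.305) [-0.002  0.004 -0.376]
(0.5025, 0.21, 0.305) [ 0.288  1.502 -0.374]
```

>>> {"method": "arm_command", "body": {
  "increments": [
    [0,0,-0.2,0,0,0],
    [0.02,0.1,-0.35,0,0,0],
    [0.06,0.33,-0.37,0,0,0],
    [0.11,0.58,-0.37,0,0,0],
    [0.16,0.83,-0.37,0,0,0]
  ]
}}

```text
t: 10.98
tool_pos: [0.5485, 0.0824, 0.306]
orientation: [-0.242, 3.13, -0.0]
force: [0.9, 0.9, -2.4]
opening: 0.0354
gripper_force: 20.0
```

>>> {"method": "arm_command", "body": {
  "increments": [
    [0.05,0.25,0,0,0,0],
    [0.1,0.5,0,0,0,0],
    [0.128,0.672,0,0,0,0],
    [0.128,0.672,0.1,0,0,0],
    [0.128,0.672,0.25,0,0,0]
  ]
}}

```text
t: 11.6
tool_pos: [0.5036, 0.2111, 0.2565]
orientation: [-0.245, 3.127, 0.001]
force: [0.1, -0.3, -1.3]
opening: 0.0353
gripper_force: 20.0
```

```bash
python3 -c "
from h import *
go((.5025,.21,.2175))"
```

```text
t 11.6 p [0.5036 0.2111 0.2565] yaw 99.0 turn [ 0.     0.002 -0.   ] F [ 0.1 -0.3 -1.3] open 0.0353 19.999792277812958
(0.5025, 0.21, 0.2175) [ 0.007 -0.005  0.195]
```

>>> {"method": "arm_command", "body": {
  "increments": [
    [0.006,-0.005,0.05,0,0,0],
    [0.006,-0.005,0.1,0,0,0],
    [0.006,-0.005,0.15,0,0,0],
    [0.006,-0.005,0.18,0,0,0],
    [0.006,-0.005,0.19,0,0,0]
  ]
}}

```text
t: 12.22
tool_pos: [0.5018, 0.2088, 0.2157]
orientation: [0.243, -3.132, 0.0]
force: [1.4, -0.6, -1.8]
opening: 0.0353
gripper_force: 20.0
```

>>> {"method": "arm_command", "body": {
  "increments": [
    [0,0,0.004,0,0,0],
    [0,0,0.008,0,0,0],
    [0,0,0.012,0,0,0],
    [0,0,0.014,0,0,0],
    [0,0,0.014,0,0,0]
  ]
}}

```text
t: 12.85
tool_pos: [0.5021, 0.209, 0.2149]
orientation: [-0.243, 3.131, 0.0]
force: [-6.2, -2.6, 12.2]
opening: 0.0357
gripper_force: 20.0
```

>>> {"method": "arm_command", "body": {
  "increments": [
    [0,0,0,0,0,0],
    [0,0,0,0,0,0],
    [0,0,0,0,0,0],
    [0,0,-0.1,0,0,0],
    [0,0,-0.3,0,0,0]
  ],
  "fingers": -0.5
}}

```text
t: 13.48
tool_pos: [0.5008, 0.2086, 0.2716]
orientation: [0.243, -3.128, 0.002]
force: [0.3, -0.2, -0.3]
opening: 0.0694
gripper_force: 0.0
```

```bash
python3 -c "
from h import *
go((.659,-.174,.30))
c=read_camera('side');cv2.imwrite('pics/s4.png',cv2.resize(c['image'][60:260,160:420,::-1],None,fx=3,fy=3))"
```

```text
t 13.475 p [0.5008 0.2086 0.2716] yaw 98.9 turn [-0.    -0.001 -0.001] F [ 0.3 -0.2 -0.3] open 0.0694 0.0
(0.659, -0.174, 0.3) [-0.486 -2.012 -0.143]
```

View pics/s4.png

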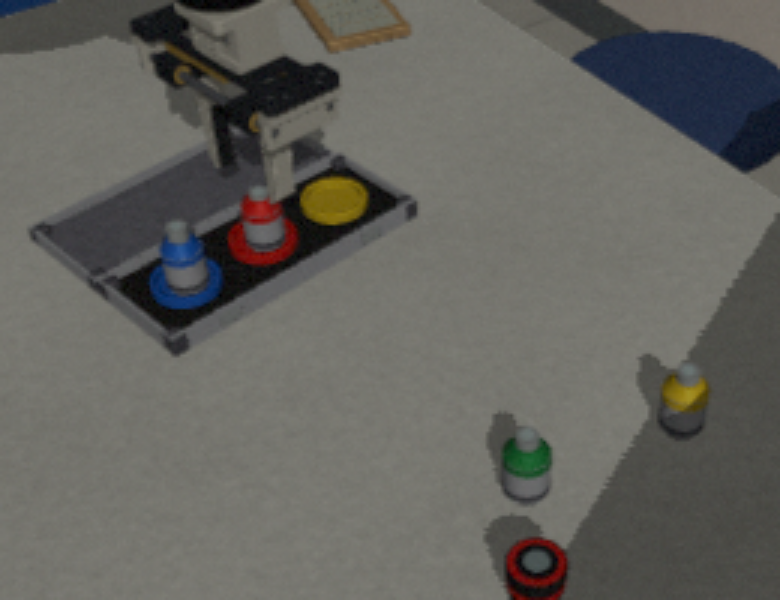

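Red (263,225) and blue (185,265) stand upright in their holders. Now yellow.

>>> {"method": "arm_command", "body": {
  "increments": [
    [0,0,-0.14,0,0,0],
    [-0.06,-0.25,-0.15,0,0,0],
    [-0.12,-0.5,-0.15,0,0,0],
    [-0.18,-0.75,-0.15,0,0,0],
    [-0.24,-1.0,-0.15,0,0,0]
  ],
  "fingers": -1
}}

```text
t: 14.15
tool_pos: [0.5806, 0.0172, 0.3031]
orientation: [-0.243, 3.132, 0.0]
force: [0.7, 0.9, 0.4]
opening: 0.0929
gripper_force: 0.0
```

>>> {"method": "arm_command", "body": {
  "increments": [
    [-0.06,-0.25,0,0,0,0],
    [-0.12,-0.5,0,0,0,0],
    [-0.18,-0.75,0,0,0,0],
    [-0.24,-1.0,0,0,0,0],
    [-0.24,-1.0,0,0,0,0]
  ]
}}

```text
t: 14.78
tool_pos: [0.6588, -0.1752, 0.3023]
orientation: [0.237, -3.132, 0.001]
force: [0.2, 0.6, -0.2]
opening: 0.093
gripper_force: 0.0
```

```bash
python3 -c "
from h import *
go((.6585,-.1745,.2))"
```

```text
t 14.775 p [ 0.6588 -0.1752  0.3023] yaw 98.7 turn [-0.    -0.    -0.002] F [ 0.2  0.6 -0.2] open 0.093 0.0
(0.6585, -0.1745, 0.2) [0.001 0.004 0.512]
```

>>> {"method": "arm_command", "body": {
  "increments": [
    [0,0,0.14,0,0,0],
    [0,0,0.28,0,0,0],
    [0,0,0.42,0,0,0],
    [0,0,0.505,0,0,0],
    [0,0,0.505,0,0,0]
  ]
}}

```text
t: 15.4
tool_pos: [0.6576, -0.1707, 0.2004]
orientation: [0.244, -3.129, -0.002]
force: [-0.1, -0.6, -0.5]
opening: 0.093
gripper_force: 0.0
```

>>> {"method": "arm_command", "body": {
  "increments": [
    [0,0,0,0,0,0],
    [0,0,0,0,0,0],
    [0,0,0,0,0,0],
    [0,0,0,0,0,0],
    [0,0,0,0,0,0]
  ],
  "fingers": 1
}}

```text
t: 16.02
tool_pos: [0.6584, -0.1715, 0.2022]
orientation: [-0.243, 3.132, -0.0]
force: [-1.4, -0.1, -0.1]
opening: 0.0475
gripper_force: 0.0
```

>>> {"method": "arm_command", "body": {
  "increments": [
    [0,0,0,0,0,0],
    [0,0,0,0,0,0],
    [0,0,0,0,0,0],
    [0,0,-0.05,0,0,0],
    [0,0,-0.15,0,0,0]
  ]
}}

```text
t: 16.65
tool_pos: [0.6579, -0.1713, 0.232]
orientation: [0.243, -3.13, -0.002]
force: [-0.3, 0.3, -1.0]
opening: 0.0359
gripper_force: 20.0
```

```bash
python3 -c "
from h import *
go((.585,.2235,.305))"
```

```text
t 16.65 p [ 0.6579 -0.1713  0.232 ] yaw 98.9 turn [ 0.    -0.001 -0.001] F [-0.3  0.3 -1. ] open 0.0359 19.999718126346124
(0.585, 0.2235, 0.305) [ 0.056  2.007 -0.363]
```

>>> {"method": "arm_command", "body": {
  "increments": [
    [0,0,-0.2,0,0,0],
    [0,0.1,-0.36,0,0,0],
    [0.01,0.36,-0.37,0,0,0],
    [0.02,0.65,-0.37,0,0,0],
    [0.03,0.93,-0.37,0,0,0]
  ]
}}

```text
t: 17.27
tool_pos: [0.6235, 0.0129, 0.3084]
orientation: [-0.242, 3.13, -0.0]
force: [0.9, 1.3, -1.4]
opening: 0.0354
gripper_force: 20.0
```

>>> {"method": "arm_command", "body": {
  "increments": [
    [0.01,0.28,0,0,0,0],
    [0.02,0.56,0,0,0,0],
    [0.02,0.8,0,0,0,0],
    [0.026,1.0,0,0,0,0],
    [0.026,1.0,0.05,0,0,0]
  ]
}}

```text
t: 17.9
tool_pos: [0.5876, 0.2112, 0.2989]
orientation: [-0.249, 3.128, 0.002]
force: [0.7, -1.1, -1.4]
opening: 0.0356
gripper_force: 20.0
```

```bash
python3 -c "
from h import *
go((.585,.2235,.219))"
```

```text
t 17.9 p [0.5876 0.2112 0.2989] yaw 99.1 turn [0.    0.001 0.001] F [ 0.7 -1.1 -1.4] open 0.0356 19.999915808402875
(0.585, 0.2235, 0.219) [0.005 0.062 0.4  ]
```

>>> {"method": "arm_command", "body": {
  "increments": [
    [0.005,0.06,0,0,0,0],
    [0.005,0.06,0.1,0,0,0],
    [0.005,0.06,0.2,0,0,0],
    [0.005,0.06,0.28,0,0,0],
    [0.005,0.06,0.3,0,0,0]
  ]
}}

```text
t: 18.52
tool_pos: [0.5841, 0.2192, 0.2335]
orientation: [0.242, -3.128, 0.001]
force: [1.6, -0.6, -0.3]
opening: 0.0358
gripper_force: 20.0
```

```bash
python3 -c "
from h import *
go((.585,.2235,.219))"
```

```text
t 18.525 p [0.5841 0.2192 0.2335] yaw 98.8 turn [-0.    -0.001 -0.001] F [ 1.6 -0.6 -0.3] open 0.0358 19.999722996581113
(0.585, 0.2235, 0.219) [-0.008  0.021  0.072]
```

>>> {"method": "arm_command", "body": {
  "increments": [
    [-0.007,0.02,0,0,0,0],
    [-0.007,0.02,0.03,0,0,0],
    [-0.007,0.02,0.06,0,0,0],
    [-0.007,0.02,0.072,0,0,0],
    [-0.007,0.02,0.072,0,0,0]
  ]
}}

```text
t: 19.15
tool_pos: [0.5855, 0.224, 0.2214]
orientation: [0.243, -3.132, 0.0]
force: [-0.6, -0.2, -1.3]
opening: 0.0354
gripper_force: 20.0
```

>>> {"method": "arm_command", "body": {
  "increments": [
    [0,0,0.004,0,0,0],
    [0,0,0.008,0,0,0],
    [0,0,0.012,0,0,0],
    [0,0,0.014,0,0,0],
    [0,0,0.014,0,0,0]
  ]
}}

```text
t: 19.77
tool_pos: [0.5857, 0.224, 0.2189]
orientation: [0.243, -3.132, 0.0]
force: [0.9, -0.7, -1.4]
opening: 0.0354
gripper_force: 20.0
```

>>> {"method": "arm_command", "body": {
  "increments": [
    [0,0,0.004,0,0,0],
    [0,0,0.007,0,0,0],
    [0,0,0.01,0,0,0],
    [0,0,0.01,0,0,0],
    [0,0,0.01,0,0,0]
  ]
}}

```text
t: 20.4
tool_pos: [0.5857, 0.2241, 0.2171]
orientation: [-0.243, 3.132, 0.0]
force: [-0.9, -0.3, 0.4]
opening: 0.0354
gripper_force: 20.0
```

Just touching; a hair more, then release.

>>> {"method": "arm_command", "body": {
  "increments": [
    [0,0,0.002,0,0,0],
    [0,0,0.004,0,0,0],
    [0,0,0.004,0,0,0],
    [0,0,0.004,0,0,0],
    [0,0,0.004,0,0,0]
  ]
}}

```text
t: 21.02
tool_pos: [0.5858, 0.2241, 0.2171]
orientation: [-0.243, 3.132, -0.0]
force: [-4.9, -1.6, 7.7]
opening: 0.0355
gripper_force: 20.0
```

>>> {"method": "arm_command", "body": {
  "increments": [
    [0,0,0,0,0,0],
    [0,0,0,0,0,0],
    [0,0,0,0,0,0],
    [0,0,-0.1,0,0,0],
    [0,0,-0.3,0,0,0]
  ],
  "fingers": -0.5
}}

```text
t: 21.65
tool_pos: [0.5849, 0.2238, 0.2758]
orientation: [0.243, -3.129, 0.001]
force: [0.8, -1.0, 0.6]
opening: 0.0697
gripper_force: 0.0
```

>>> {"method": "arm_command", "body": {
  "increments": [
    [0,0,-0.2,0,0,0],
    [0,0,-0.4,0,0,0],
    [0.1,0.2,-0.4,0,0,0],
    [0.2,0.4,-0.4,0,0,0],
    [0.2,0.6,-0.4,0,0,0]
  ]
}}

```text
t: 22.28
tool_pos: [0.5265, 0.3374, 0.3583]
orientation: [-0.243, 3.131, 0.001]
force: [1.4, 0.2, 1.2]
opening: 0.0697
gripper_force: 0.0
```

>>> {"method": "arm_command", "body": {
  "increments": [
    [0,0.2,0,0,0,0],
    [0,0.4,0,0,0,0],
    [0,0.5,0,0,0,0],
    [0,0.5,0,0,0,0],
    [0,0.5,0,0,0,0]
  ]
}}

```text
t: 22.9
tool_pos: [0.5127, 0.4341, 0.3563]
orientation: [-0.242, 3.132, -0.001]
force: [0.4, -0.8, 0.0]
opening: 0.0698
gripper_force: 0.0
```

```bash
python3 -c "
from h import *
go()
c=read_camera('top');I=c['image']
for col in HUE:
  for u,v,A,b in blobs(I,col):
    if A<1000: print(col,A,cast(c,u,v,.044)[:2].round(4))
cv2.imwrite('pics/t5.png',cv2.resize(I[120:300,90:330,::-1],None,fx=3,fy=3))
c=read_camera('side');cv2.imwrite('pics/s5.png',cv2.resize(c['image'][60:260,160:420,::-1],None,fx=3,fy=3))"
```

```text
t 22.9 p [0.5127 0.4341 0.3563] yaw 98.8 turn [-0.     0.    -0.001] F [ 0.4 -0.8  0. ] open 0.0698 0.0
red 282.0 [ 0.4637 -0.2416]
red 667.0 [0.5021 0.2042]
yellow 657.0 [0.5826 0.2175]
blue 677.0 [0.4212 0.1911]
blue 32.0 [ 0.7068 -0.5814]
blue 753.0 [0.9635 0.3217]
green 207.0 [ 0.5215 -0.1542]
```

View pics/t5.png

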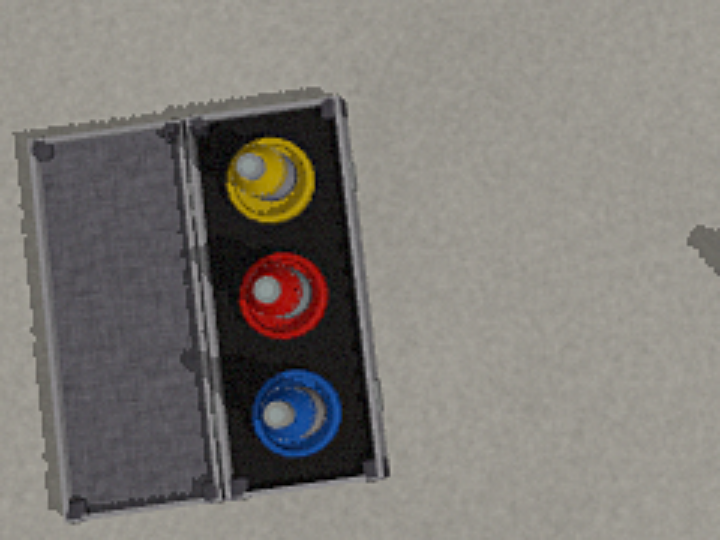

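View pics/s5.png

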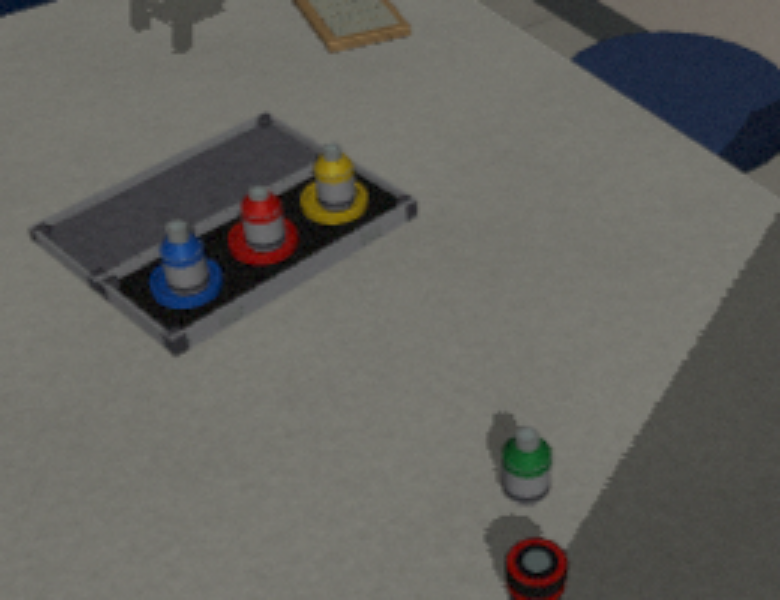

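In both views the three objectives stand upright, with their noses where the parallax predicts over the holder centres (crop 250,166; 267,289; 278,415). Green and the eyepiece have not moved, and the gripper is clear.

```bash
python3 -c "
from plant import *
print(close_job())"
```

```text
the job is handed in; nothing more can be done
None
```

The job is handed in at about 23 s of the 80 s allowed: the red, yellow and blue objectives stand upright in their own-colour holders, and the green objective, eyepiece and mouse were not touched; no verdict was returned.

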